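# Slide the top honing plate off its sloped stand and rack it

### The arm

A 7-joint arm with a two-finger parallel gripper is mounted at the origin on the work surface. World frame = base frame: x ahead of the robot, y to its left, z up, the work surface at z = 0. Lengths are in m, angles in rad, forces in N, time in s.
With the tool pointing down it reaches from about 0.425 to 0.875 m from the base axis. Payload 4.7 kg.
Tool frame: the origin (TCP) lies midway between the tips of the shut fingers; the grasp point (between the pads) lies 19 mm behind it (r.pinch_z is the distance from the TCP to the grasp point, in m); z points along the fingers, y is the line along which they close (so a half turn about z gives the same grasp; the last joint's range is limited). The gripper opens to 87 mm and grips with 3 to 60 N. Pads are 19 mm wide; open, the fingers measure 117 mm over their backs; the gripper's body (75 mm by 190 mm) begins 51 mm behind the grasp point.
Start: joints at [1.195, 0.321, -0.07, 1.45, 0.023, 1.371, -0.057], TCP at [0.247, -0.601, 0.223] pointing down, gripper open.
Joint ranges: [-2.86, 2.86], [-0.3, 2.09], [-1.38, 1.24], [0.06, 2.45], [-1.56, 4.7], [0.09, 2.05], [-2.69, 2.69]. Speed limits (rad/s): [2.57, 2.57, 3.14, 3.14, 3.14, 3.14, 3.14].

### API

Orientations are given as a unit quaternion [w, x, y, z].
In Python, from rig import monitor, read_camera, job, r gives the robot as it stands.
- The arm moves only by the tool step_arm, never from a script. Its argument "increments" is one flat list of numbers, 5 for each row, row after row: the gripper's target within -1 to 1 (fully open at 1, half-way at 0, shut at -1), then the shift along the tool's x, y, z in units of 0.3 m (1.0 is 0.3 m), then the turn about the tool's z in units of pi rad (1.0 is pi rad). In form: [claw, dx, dy, dz, yaw, claw, dx, dy, dz, yaw, ...]. A call has 1 to 10 rows; each row is the pose to reach, as a shift and turn from the pose commanded when the call began, along the tool's axes at that moment, turning the shorter way round; what a row does not reach only later rows make up. A row lasts 1/8 s, in which the tool goes at most 62.5 mm and 10.7 degrees, less where a joint would pass 70% of its speed; a pose out of reach is approached as far as the arm can. A call with a number of a shift or a turn outside -1 to 1 is refused whole. A call with a gripper value outside its range is refused whole. The fingers move at their own pace and stop on an object; "force" is the grip in N (left out, the last holds). Time passes only in rows, so rows that repeat a pose let the fingers close. It gives the time, the measured TCP pose, the force, the opening and the grip force at its end, in the units of the state.
- monitor.get_state(): the state, without advancing time (a new reading comes with each control period).
- read_camera(name): name is "side" or "top" or "wrist"; returns a dict with "pixels" (400x640x3 uint8, red, green, blue), "fx", "fy", "cx", "cy" (pixels), "R" (3x3) and "t" (3): a world point X has camera coordinates R X + t; the wrist camera has in their place "T_tool_cam" (4x4, takes a point from camera to tool coordinates, whose origin is the TCP and whose axes are the flange's). Camera axes: x right, y down, z forward; pixel columns grow to the right and rows downward; lengths in m; the calibration is good to about 2 mm. A picture is of the moment at which its call begins: read the wrist's pose just before it. There is no depth.
- job.hand_in(): hands the job in; it is judged then, once.
The state is a dict: "time": time; "joints": joint angles; "joint_velocities": joint speeds; "joint_torque": joint torques, N m; "eef_pos": TCP position; "tcp_rot": TCP orientation; "wrist_force": force on the tool from outside, world axes, zero at the start; "wrist_torque": the same for the moment, N m; "finger_gap": finger opening in m; "grip_force": force on a finger pad.
Only numpy, scipy, OpenCV 4.12 (cv2) and the standard library are available. Lean on these libraries where they do the work, as an engineer would, in place of code of your own. Each camera call takes 0.05 s, during which the arm holds its last target. There are 200 camera calls.

### The job

Without lifting it off the sloped stand, slide the top honing plate sideways towards the side with the low ridge until about a third of it (roughly 50 mm) overhangs the stand's edge, then pinch the overhanging part and take the plate away. Set it upright on its long edge, fully home in the slot of the empty wooden block, lowering it gently rather than dropping it, and let go. Leave the plate underneath, the two plates already racked and the other things on the bench where they are.

Things in the scene. Friction and masses are not known exactly. Their poses are not given: they have to be found in the camera images.
- top_plate_center (a point): Centre of the top honing plate: rigid bare-metal rectangle 140 x 100 x 8 mm, about 0.3 kg, loose. Own axes: x through the 8 mm thickness, y along the 140 mm edge, z along the 100 mm edge. At the start it lies flat on the under plate on the sloped stand, its lower long edge on the stand's lip, own x pointing out of the slope and z up the slope.
- under_plate_center (a point): Centre of the lower plate of the stack, same size and axes, lying on the sloped face under the top plate, kept from sliding out by the ridge. Leave it in place.
- stand_foot (a point): Fixed plywood stand, 150 mm wide. Point: middle of the bottom edge of its sloped face, 35 mm above the bench, where face and lip meet. Own z is up, y along the width. The face rises from here at 55 degrees towards own -x, for 104 mm, and looks to +x and up. The lip stands 24 mm out, square to the face. Face and lip end at y = -75 and +75 mm; nothing of the stand lies beyond.
- block_a_slot (a point): Middle of the slot's floor in the EMPTY one of three equal wooden blocks (52 x 180 x 42 mm, fixed on a grey board, slots parallel and 66 mm apart). It is 24 mm above the bench. Own z up, y along the slot. Slot 13 mm wide, 168 mm long between end walls, 28 mm deep, mouth flaring to 24 mm over the top 8 mm. A plate home has its centre 50 mm above this point.
- stored_b_center (a point): Centre of a plate of the same size already standing in the second block. Leave it.
- stored_c_center (a point): Centre of a plate of the same size already standing in the third block. Leave it.
- drink_bottle: Clear bottle with orange cap, 62 mm across, 190 mm tall, origin at the middle of its foot. Leave it.
- knife: Kitchen knife lying on the bench, about 290 mm long along own x. Leave it.
- whetstone: Grey whetstone 60 x 180 x 25 mm lying on the bench, origin under its centre. Leave it.
- screwdriver: Screwdriver lying on the bench between stand and blocks, along own x. Leave it.
- mug: White mug, 80 mm across, 95 mm tall, origin at the middle of its foot. Leave it.
- stand_ridge (a point): Middle of the ridge, on the stand's side edge at own y = -75 mm (axes as stand_foot), 50 mm up the slope. It runs up the whole edge, 5 mm wide and 5 mm high off the face: it stops the under plate, but the top plate (lying 8 to 16 mm off the face) slides over it, towards -y. The plate falls off if more than half overhangs.
Mind the look-alikes: they are no part of the job. Leave any pink look-alike of the part that bears top_plate_center alone. Leave any purple look-alike of the part that bears under_plate_center alone.

How it is judged:
By the outcome, as a careful person would: the job done as asked, in the order asked, and still so for the second after the job is handed in, with the robot touching nothing.
It also fails if it takes over 70 s, if anything falls off the work surface, if the arm or the gripper's body presses on something with over 40 N, if the wrist force passes 120 N, or if a joint passes its speed limit or range.

## Working session

There is one attempt and no reset: what is moved stays moved. The work goes in short steps, Python scripts to look and compute and a tool call to move; the robot and the scene stay as the last step left them, time stands still between calls to the robot, and variables do not carry over. Pictures are saved under pics/ and viewed, at most 10 in all, crops included, and the job is handed in when it is done.

Besides the shell and the picture viewer there is one more tool, called after "Call:" as a command line: name --argument value ..., lists and objects as JSON in quotes. step_arm: Moves the arm, as the interface text tells. Its arguments: {"type":"object","properties":{"increments":{"type":"array","items":{"type":"number"}},"force":{"type":"number"}},"required":["increments"]}

```bash
ls; mkdir -p pics; python3 - <<'E'
from rig import monitor, read_camera, job, r
import cv2,numpy as np
s=monitor.get_state();print(s)
for n in("top","side"):
    c=read_camera(n);cv2.imwrite(f"pics/{n}0.png",c["pixels"][:,:,::-1]);np.savez(f"{n}0.npz",**{k:v for k,v in c.items()})
    print(n,c["fx"],c["fy"],c["cx"],c["cy"],c["R"],c["t"])
c=read_camera("wrist");print(c["T_tool_cam"],c["fx"],c["cx"],c["cy"],r.pinch_z)
E
```

```text
pics
{'time': 0.0, 'joints': array([ 1.19511192,  0.32181828, -0.07005418,  1.45171183,  0.02262971,
        1.37079508, -0.05690059]), 'joint_velocities': array([ 1.41202039e-03,  1.47869039e-03, -6.38516739e-05, -1.51762683e-03,
       -7.75047663e-04, -6.09304628e-05, -5.04189499e-04]), 'joint_torque': array([-7.03760088e-04, -4.91291249e+01, -4.03955765e-01, -3.12526810e+01,
       -6.40013977e-02,  4.38993413e-02,  1.84919872e-04]), 'eef_pos': array([ 0.24670173, -0.60074717,  0.22144587]), 'tcp_rot': array([-9.38862669e-04,  9.81067338e-01,  1.93664482e-01, -2.56234661e-04]), 'wrist_force': array([ 0.03806429, -0.03623577,  0.23455774]), 'wrist_torque': array([ 0.06114049,  0.02670328, -0.01032662]), 'grip_force': 0.0, 'finger_gap': 0.0870806866676161}
top 514.5621792275512 514.5621792275512 311.9744858778716 195.77846180513245 [[ 0.02783602 -0.99960954 -0.00243303]
 [-0.99013459 -0.02723763 -0.13744673]
 [ 0.1373268   0.006235   -0.99050617]] [0.06006078 0.55527213 1.17558759]
side 489.56101622017405 489.56101622017405 319.9601811325616 209.42902448399673 [[-0.99338727 -0.11356913 -0.01684622]
 [-0.06041363  0.64183299 -0.76446099]
 [ 0.09763162 -0.75838807 -0.64444984]] [0.52916075 0.06802771 1.42716234]
[[-1.97341359e-04 -9.70555290e-01 -2.40878373e-01  6.57427181e-02]
 [ 9.99999976e-01 -2.13340615e-04  4.03419665e-05 -7.30198985e-04]
 [-9.05432492e-05 -2.40878360e-01  9.70555309e-01 -1.62738868e-01]
 [ 0.00000000e+00  0.00000000e+00  0.00000000e+00  1.00000000e+00]] 352.5758885186143 320.669733572961 202.6475906386177 0.0187
```

View pics/top0.png

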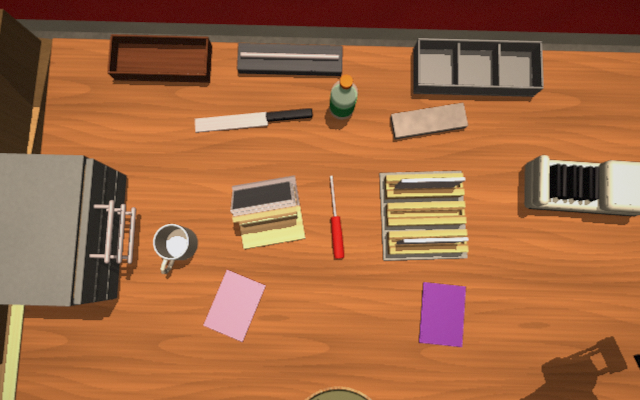

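View pics/side0.png

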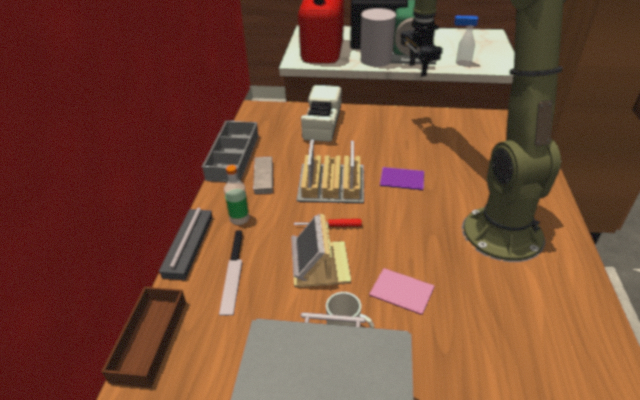

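Look-alikes for the top plate: the dark grey plate on the stand (top 265,195), the pink sheet (235,305), the purple one (443,315), and the two racked plates (430,183) and (430,240). By the description it's the one on the stand. I'll check it in a close crop.

```bash
python3 - <<'E'
import cv2,numpy as np
a=cv2.imread("pics/top0.png");b=cv2.imread("pics/side0.png")
f=lambda im,x,y,w,h,s:cv2.resize(im[y:y+h,x:x+w],None,fx=s,fy=s,interpolation=cv2.INTER_CUBIC)
p=f(a,222,170,92,85,4.3);q=f(a,372,160,104,106,2.9);s=f(b,280,205,80,90,3.2);t=f(b,290,135,80,80,3.2)
o=np.zeros((600,800,3),np.uint8)
for im,x,y in((p,0,0),(q,400,0),(s,400,310),(t,0,370)):
    im=im[:600-y,:800-x];o[y:y+im.shape[0],x:x+im.shape[1]]=im
cv2.imwrite("pics/crop1.png",o)
E
```

```text
(no output)
```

View pics/crop1.png

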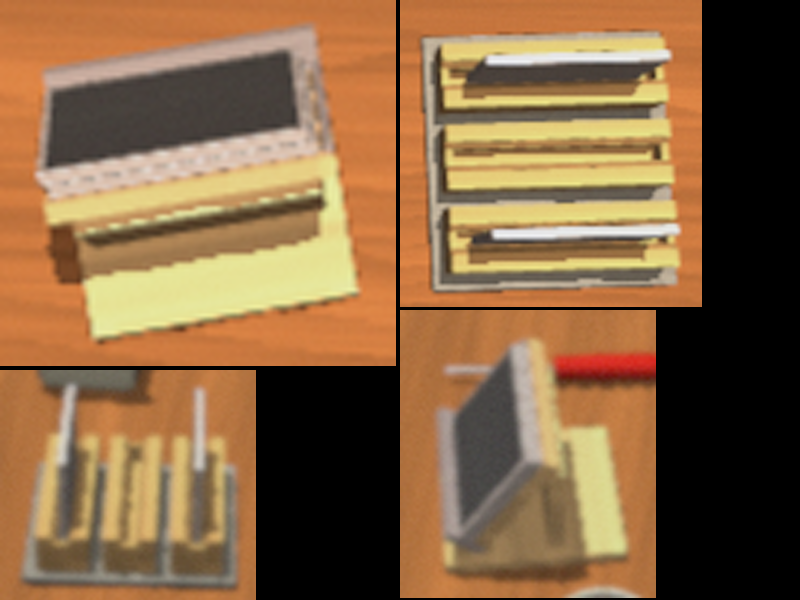

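The crop shows a dark plate on the stand with its face up, corners near (233,188)–(291,182) and (233,208)–(291,200). The wooden ridge is at its right edge (295,195), towards -y. The middle block (413,213) is empty. Next I'll measure both poses.

```bash
cat > h.py <<'E'
import numpy as np,cv2
def ray(c,u,v):
    d=c["R"].T@np.array([(u-c["cx"])/c["fx"],(v-c["cy"])/c["fy"],1.]);o=-c["R"].T@c["t"];return o,d
def onz(c,u,v,z):
    o,d=ray(c,u,v);return o+d*(z-o[2])/d[2]
def proj(c,X):
    p=c["R"]@np.asarray(X)+c["t"];return np.array([c["fx"]*p[0]/p[2]+c["cx"],c["fy"]*p[1]/p[2]+c["cy"]])
def two(c1,p1,c2,p2):
    o1,d1=ray(c1,*p1);o2,d2=ray(c2,*p2)
    s=np.linalg.lstsq(np.c_[d1,-d2],o2-o1,rcond=None)[0]
    a,b=o1+d1*s[0],o2+d2*s[1];return (a+b)/2,np.linalg.norm(a-b)
E
python3 - <<'E'
import numpy as np,cv2
from h import *
np.set_printoptions(precision=4,suppress=True)
T=dict(np.load("top0.npz"));S=dict(np.load("side0.npz"))
print("cam",-T["R"].T@T["t"],-S["R"].T@S["t"])
g=T["pixels"]
def quad(c,box,f):
    x,y,w,h=box;m=f(c["pixels"][y:y+h,x:x+w].astype(int)).astype(np.uint8)*255
    cs,_=cv2.findContours(m,cv2.RETR_EXTERNAL,cv2.CHAIN_APPROX_NONE)
    k=max(cs,key=cv2.contourArea);hl=cv2.convexHull(k)
    q=cv2.approxPolyDP(hl,4,True)[:,0]+[x,y];return q,cv2.contourArea(k)
dark=lambda p:(p.max(2)<85)
q,a=quad(T,(228,175,72,40),dark);print("face top",q.tolist(),a)
q2,a2=quad(S,(285,210,50,80),dark);print("face side",q2.tolist(),a2)
for u,v in q:print(u,v,onz(T,u,v,.1261),onz(T,u,v,.0442))
f=4.3
for x,y in((45,75),(315,28)):
    u=222+(x+.5)/f-.5;v=170+(y+.5)/f-.5;print("lip",u,v,onz(T,u,v,.0488))
# blocks
p=g.astype(int);m=((p[...,0]>130)&(p[...,1]>110)&(p[...,0]-p[...,1]<70)&(p[...,0]-p[...,2]>60))
m[:, :372]=0;m[:,476:]=0;m[:160]=0;m[266:]=0
n,l,st,ce=cv2.connectedComponentsWithStats(m.astype(np.uint8))
for i in range(1,n):
    if st[i,4]>60:
        pts=np.argwhere(l==i)[:,::-1].astype(np.float32);R=cv2.minAreaRect(pts)
        b=cv2.boxPoints(R);print("yel",st[i].tolist(),[onz(T,*k,.042)[:2].round(4).tolist() for k in b])
E
```

```text
cam [0.3867 0.0678 1.2409] [0.3904 1.0988 0.9807]
face top [[288, 183], [290, 198], [233, 208], [237, 191]] 857.5
face side [[313, 222], [316, 251], [300, 268], [298, 239]] 513.0
288 183 [0.5681 0.1282 0.1261] [0.5814 0.1327 0.0442]
290 198 [0.535  0.1227 0.1261] [0.5459 0.1268 0.0442]
233 208 [0.5096 0.2463 0.1261] [0.5186 0.2594 0.0442]
237 191 [0.5473 0.2393 0.1261] [0.5591 0.2519 0.0442]
lip 232.08139534883722 187.0581395348837 [0.5674 0.2632 0.0488]
lip 294.87209302325584 176.12790697674419 [0.5975 0.1168 0.0488]
yel [386, 170, 83, 89, 3726] [[0.6077, -0.0941], [0.6255, -0.281], [0.4182, -0.292], [0.4011, -0.1094]]
```

```bash
cat >> h.py <<'E'
from scipy.spatial.transform import Rotation as Rn
def units(s,P,head=None):
    w,x,y,z=s["tcp_rot"];R=Rn.from_quat([x,y,z,w]).as_matrix()
    d=R.T@(np.asarray(P)-s["eef_pos"])/.3;h=np.degrees(np.arctan2(R[1,0],R[0,0]))
    k=0 if head is None else ((h-head+180)%360-180)/180
    print("heading %.2f"%h,"units",d.round(4),"yaw %.4f"%k,"n",np.abs(d).max())
def wristcam(s,c):
    w,x,y,z=s["tcp_rot"];R=Rn.from_quat([x,y,z,w]).as_matrix();T=np.asarray(c["T_tool_cam"])
    Rw=R@T[:3,:3];o=R@T[:3,3]+s["eef_pos"]
    return dict(fx=c["fx"],fy=c["fy"],cx=c["cx"],cy=c["cy"],R=Rw.T,t=-Rw.T@o,pixels=c["pixels"])
E
python3 - <<'E'
from h import *
from rig import monitor
s=monitor.get_state()
units(s,[.54,-.194,.30],11.6)
units(s,[.57,.19,.30],11.6)
E
```

```text
heading 22.34 units [ 1.4193 -0.8835 -0.2597] yaw 0.0596 n 1.4193081796066527
heading 22.34 units [ 1.9982 -2.0295 -0.2581] yaw 0.0596 n 2.0294572890770075
```

Call:
step_arm --increments '[1,0.71,-0.44,-0.26,0.06,1,0.71,-0.44,-0.26,0.06,1,0.71,-0.44,-0.26,0.06,1,0.71,-0.44,-0.26,0.06,1,0.71,-0.44,-0.26,0.06]'

```text
time: 0.78
eef_pos: [0.3979, -0.3938, 0.3024]
tcp_rot: [0.0, 0.995, 0.105, 0.002]
wrist_force: [0.2, -1.1, 0.1]
finger_gap: 0.0869
grip_force: 0.0
```

```bash
python3 - <<'E'
from h import *
from rig import monitor
s=monitor.get_state();print(s["time"],s["eef_pos"])
units(s,[.55,-.194,.30],11.6)
E
```

```text
0.775 [ 0.39794474 -0.39383238  0.3023616 ]
heading 12.02 units [ 0.6344 -0.546   0.0091] yaw 0.0023 n 0.6344114121187291
```

Call:
step_arm --increments '[1,0.63,-0.55,0,0,1,0.63,-0.55,0,0,1,0.63,-0.55,0,0,1,0.63,-0.55,0,0,1,0.63,-0.55,0,0,1,0.63,-0.55,0,0,1,0.63,-0.55,0,0]'

```text
time: 1.65
eef_pos: [0.5449, -0.2012, 0.3002]
tcp_rot: [0.0, 0.995, 0.099, -0.001]
wrist_force: [-0.0, 0.1, -0.5]
finger_gap: 0.0871
grip_force: 0.0
```

```bash
python3 - <<'E'
from h import *
from rig import monitor,read_camera
s=monitor.get_state();c=read_camera("wrist");w=wristcam(s,c);np.savez("w1.npz",**w)
cv2.imwrite("pics/w1.png",c["pixels"][:,:,::-1]);print(s["eef_pos"])
print(proj(w,[.513,-.194,.042]))
units(s,[.58,.19,.30],11.6)
E
```

```text
[ 0.54494152 -0.20121477  0.30017521]
[310.28502997 195.30559209]
heading 11.32 units [ 3.7050e-01 -1.2558e+00 -5.0000e-04] yaw -0.0016 n 1.2557532002234815
```

View pics/w1.png

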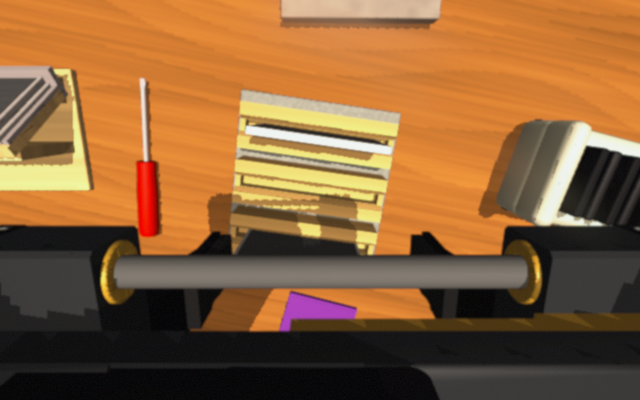

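The wrist view shows three blocks at about (315,170). The far one holds a white plate at row 135, and the empty middle slot is near row 185. I need a closer crop.

```bash
python3 - <<'E'
import cv2
a=cv2.imread("pics/w1.png")[85:245,215:415];cv2.imwrite("pics/w1c.png",cv2.resize(a,(750,600),interpolation=cv2.INTER_CUBIC))
E
```

```text
(no output)
```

View pics/w1c.png

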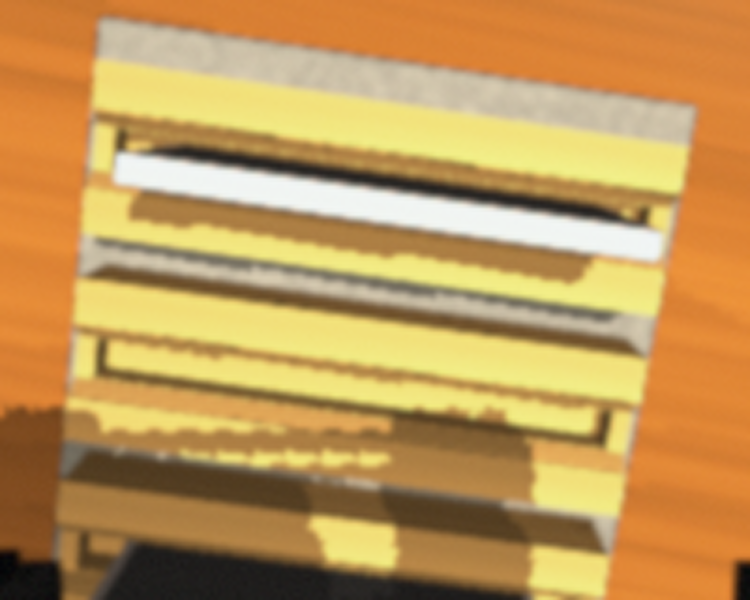

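```bash
python3 - <<'E'
from h import *
w=dict(np.load("w1.npz"));f=3.75
T=dict(np.load("top0.npz"))
P=[]
for x,y in((78,278),(645,353),(620,517),(64,441)):
    P.append(onz(w,215+(x+.5)/f-.5,85+(y+.5)/f-.5,.042)[:2])
P=np.array(P);print(P,P.mean(0));
for i,j in((0,1),(3,2),(0,3),(1,2)):
    d=P[i]-P[j];print(np.linalg.norm(d),np.degrees(np.arctan2(-d[0],d[1])))
# far plate top edge, z=.124 wrist & top crop
for x,y in((115,168),(660,242)):print("B",onz(w,215+(x+.5)/f-.5,85+(y+.5)/f-.5,.124))
for x,y in((490,60),(670,56)):print("B top",onz(T,372+(x-400+.5)/2.9-.5,160+(y+.5)/2.9-.5,.124))
for x,y in((445,124),(672,124),(672,182),(445,190)):print("A top",onz(T,372+(x-400+.5)/2.9-.5,160+(y+.5)/2.9-.5,.042))
E
```

```text
[[ 0.5393917  -0.09798544]
 [ 0.55124561 -0.28070025]
 [ 0.49587105 -0.28584151]
 [ 0.48548969 -0.10089521]] [ 0.51799951 -0.1913556 ]
0.18309892587351448 3.711951339377736
0.18523743100809123 3.212743598494271
0.053980495669602974 -86.91002068009409
0.055612714139666015 -84.6955678682834
B [ 0.58221952 -0.12070056  0.124     ]
B [ 0.59112586 -0.25939315  0.124     ]
B top [ 0.58124109 -0.12368172  0.124     ]
B top [ 0.58806065 -0.26009549  0.124     ]
A top [ 0.54199712 -0.10153958  0.042     ]
A top [ 0.54705163 -0.28506591  0.042     ]
A top [ 0.49997842 -0.28444885  0.042     ]
A top [ 0.48848149 -0.10195478  0.042     ]
```

Call:
step_arm --increments '[1,0.37,-0.9,0,0,1,0.37,-0.9,0,0,1,0.37,-0.9,0,0,1,0.37,-0.9,0,0,1,0.37,-0.9,0,0,1,0.37,-0.9,0,0]'

```text
time: 2.45
eef_pos: [0.6004, 0.0918, 0.3005]
tcp_rot: [-0.001, 0.995, 0.103, -0.0]
wrist_force: [0.3, -0.1, 0.1]
finger_gap: 0.087
grip_force: 0.0
```

Call:
step_arm --increments '[1,0,-0.35,0,0,1,0,-0.35,0,0,1,0,-0.35,0,0,1,0,-0.35,0,0]'

```text
time: 2.95
eef_pos: [0.5806, 0.1879, 0.3004]
tcp_rot: [0.001, 0.995, 0.099, 0.0]
wrist_force: [-0.0, -0.5, 0.2]
finger_gap: 0.0872
grip_force: 0.0
```

```bash
python3 - <<'E'
from h import *
from rig import monitor,read_camera
s=monitor.get_state();c=read_camera("wrist");w=wristcam(s,c);np.savez("w2.npz",**w)
cv2.imwrite("pics/w2.png",c["pixels"][:,:,::-1]);print(s["time"],s["eef_pos"],s["joints"])
u=proj(w,[.55,.19,.08]);print(u)
x,y=int(u[0])-120,max(0,int(u[1])-90)
a=c["pixels"][y:y+180,x:x+240,::-1];print(x,y,a.shape);cv2.imwrite("pics/w2c.png",cv2.resize(a,None,fx=3.333,fy=3.333,interpolation=cv2.INTER_CUBIC))
E
```

```text
2.95 [0.58063602 0.1879387  0.30040653] [ 0.15733169  0.2672871  -0.63773906  1.41332906  0.16013575  1.51304589
 -1.8455656 ]
[313.77406785 202.76567104]
193 112 (180, 240, 3)
```

View pics/w2c.png

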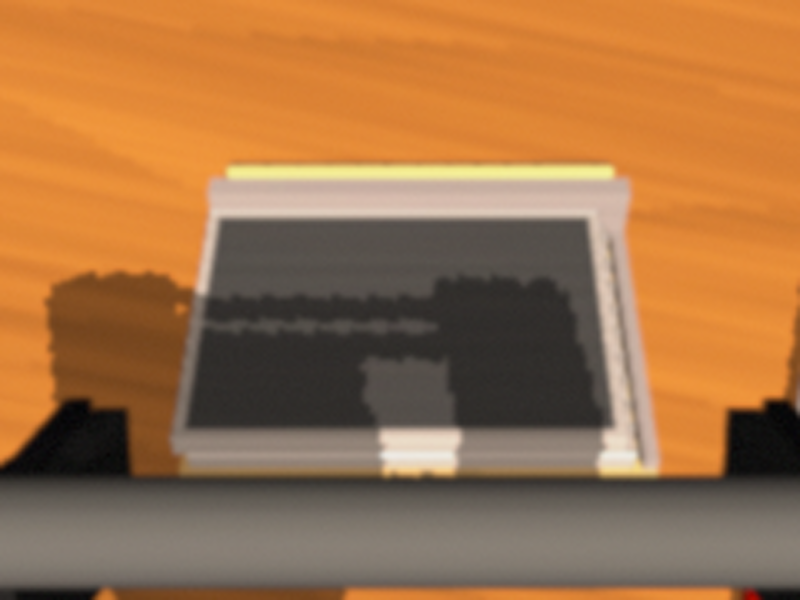

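```bash
python3 - <<'E'
from h import *
np.set_printoptions(precision=4,suppress=True)
w=dict(np.load("w2.npz"));f=3.3333
def P(x,y,z):return onz(w,193+(x+.5)/f-.5,112+(y+.5)/f-.5,z)[:2]
for n,x,y,z in(("dUL",188,430,.1261),("dUR",612,430,.1261),("oUL",173,452,.1215),("dLL",218,218,.0442),("dLR",588,218,.0442),("lipL",210,180,.0488),("lipR",630,180,.0488),("standUL",180,470,.1202),("standUR",657,470,.1202)):
    print(n,P(x,y,z))
# stand frame guess
th=np.radians(11.6);ux=np.array([np.cos(th),np.sin(th)]);uy=np.array([-ux[1],ux[0]]);F=np.array([.564,.187])
def G(y,s,n):
    xo=-s*np.cos(np.radians(55))+n*np.sin(np.radians(55));return np.r_[F+ux*xo+uy*y,.035+s*.8192+n*.5736]
for n,a in(("lip L",(.075,0,.024)),("lip R",(-.075,0,.024)),("pUL",(.07,.1,.016)),("pUR",(-.07,.1,.016)),("pLL",(.07,0,.016)),("pLR",(-.07,0,.016)),("upUL",(.07,.1,.008)),("sUL",(.075,.104,0)),("sUR",(-.075,.104,0))):
    q=proj(w,G(*a));print(n,((q-[193,112]+.5)*f-.5).round(0))
E
```

```text
dUL [0.5098 0.2481]
dUR [0.535  0.1218]
oUL [0.4999 0.2522]
dLL [0.5593 0.2607]
dLR [0.5855 0.1298]
lipL [0.5731 0.2649]
lipR [0.6023 0.1191]
standUL [0.4939 0.2494]
standUR [0.523  0.1036]
lip L [209. 194.]
lip R [632. 192.]
pUL [191. 441.]
pUR [651. 438.]
pLL [226. 210.]
pLR [615. 208.]
upUL [195. 455.]
sUL [181. 481.]
sUR [662. 478.]
```

The crop shows the stand's face and its plate. The dark face spans cols 188–612 with the wooden ridge at the right (645), and it's aligned with the tool. The stand foot is at about (0.568, 0.188), yaw 11.6°. I'll shut the fingers and probe the plate face lightly for its true height.

```bash
cat >> h.py <<'E'
th=np.radians(11.6);ux=np.array([np.cos(th),np.sin(th)]);uy=np.array([-ux[1],ux[0]]);F=np.array([.568,.188])
def W(x,y,z):return np.r_[F+ux*x+uy*y,z]
def own(p):d=np.asarray(p)[:2]-F;return np.r_[d@ux,d@uy,p[2]]
E
python3 - <<'E'
from h import *
from rig import monitor
s=monitor.get_state();print(own(s["eef_pos"]));units(s,W(-.0102,.055,.11),11.6)
E
```

```text
[ 0.0124599  -0.00302548  0.30033647]
heading 11.28 units [-0.0765 -0.1942  0.6341] yaw -0.0018 n 0.6341001079900592
```

Call:
step_arm --increments '[-1,-0.075,-0.195,0.3,0,-1,-0.075,-0.195,0.3,0,-1,-0.075,-0.195,0.5,0,-1,-0.075,-0.195,0.635,0,-1,-0.075,-0.195,0.635,0,-1,-0.075,-0.195,0.635,0,-1,-0.075,-0.195,0.635,0]'

```text
time: 3.88
eef_pos: [0.5479, 0.2439, 0.1125]
tcp_rot: [-0.0, 0.995, 0.1, 0.002]
wrist_force: [-0.3, 0.1, 0.0]
finger_gap: 0.0249
grip_force: 0.0
```

Call:
step_arm --increments '[-1,0,0,0.01,0,-1,0,0,0.02,0,-1,0,0,0.03,0,-1,0,0,0.04,0,-1,0,0,0.04,0]'

```text
time: 4.5
eef_pos: [0.5458, 0.2435, 0.0975]
tcp_rot: [0.0, 0.995, 0.1, -0.0]
wrist_force: [-0.7, -0.2, -0.9]
finger_gap: 0.0004
grip_force: 0.0
```

Call:
step_arm --increments '[-1,0,0,0.004,0,-1,0,0,0.008,0,-1,0,0,0.008,0]'

```text
time: 4.88
eef_pos: [0.546, 0.2436, 0.0955]
tcp_rot: [0.0, 0.995, 0.1, -0.0]
wrist_force: [0.4, -0.3, 0.0]
finger_gap: 0.0
grip_force: 0.0
```

Call:
step_arm --increments '[-1,0,0,0.006,0,-1,0,0,0.006,0]'

```text
time: 5.12
eef_pos: [0.546, 0.2436, 0.0937]
tcp_rot: [0.0, 0.995, 0.1, -0.0]
wrist_force: [-0.6, -0.1, 1.2]
finger_gap: 0.0003
grip_force: 0.0
```

Call:
step_arm --increments '[-1,0,0,0.006,0,-1,0,0,0.006,0]'

```text
time: 5.38
eef_pos: [0.5459, 0.2436, 0.0918]
tcp_rot: [0.0, 0.995, 0.1, -0.0]
wrist_force: [0.2, -0.8, -1.0]
finger_gap: 0.0004
grip_force: 0.0
```

Call:
step_arm --increments '[-1,0,0,0.006,0,-1,0,0,0.006,0]'

```text
time: 5.62
eef_pos: [0.5459, 0.2436, 0.09]
tcp_rot: [0.0, 0.995, 0.1, -0.0]
wrist_force: [0.1, 0.7, 0.2]
finger_gap: 0.0006
grip_force: 0.0
```

Call:
step_arm --increments '[-1,0,0,0.005,0,-1,0,0,0.005,0]'

```text
time: 5.88
eef_pos: [0.546, 0.2436, 0.0886]
tcp_rot: [0.0, 0.995, 0.1, -0.0]
wrist_force: [-0.3, 0.4, 0.5]
finger_gap: 0.0006
grip_force: 0.0
```

Call:
step_arm --increments '[-1,0,0,0.005,0,-1,0,0,0.005,0]'

```text
time: 6.12
eef_pos: [0.5462, 0.2438, 0.0873]
tcp_rot: [-0.0, 0.995, 0.1, 0.0]
wrist_force: [0.3, 0.2, -0.3]
finger_gap: 0.0002
grip_force: 0.2
```

Call:
step_arm --increments '[-1,0,0,0.005,0,-1,0,0,0.005,0]'

```text
time: 6.38
eef_pos: [0.5466, 0.2439, 0.0861]
tcp_rot: [-0.0, 0.995, 0.1, 0.001]
wrist_force: [1.4, -1.0, 2.2]
finger_gap: 0.0003
grip_force: 1.1
```

Call:
step_arm --increments '[-1,0,0,0.005,0,-1,0,0,0.005,0]'

```text
time: 6.62
eef_pos: [0.5471, 0.244, 0.0851]
tcp_rot: [-0.0, 0.995, 0.1, 0.001]
wrist_force: [1.8, 0.0, 4.9]
finger_gap: 0.0002
grip_force: 2.1
```

Call:
step_arm --increments '[-1,0,0,-0.05,0,-1,0,-0.2,-0.05,0,-1,0,-0.2,-0.05,0,-1,0,-0.2,0.01,0,-1,0,-0.2,0.01,0,-1,0,-0.17,0.01,0,-1,0,-0.14,0.01,0,-1,0,-0.12,0.01,0,-1,0,-0.12,0.01,0]'

```text
time: 7.75
eef_pos: [0.5394, 0.2778, 0.0814]
tcp_rot: [0.0, 0.995, 0.1, 0.0]
wrist_force: [-0.3, 0.6, -1.1]
finger_gap: 0.0006
grip_force: 0.0
```

Call:
step_arm --increments '[-1,0,0.015,0,0,-1,0,0.03,0,0,-1,0,0.045,0,0,-1,0,0.06,0,0,-1,0,0.06,0,0]'

```text
time: 8.38
eef_pos: [0.5424, 0.2613, 0.0812]
tcp_rot: [-0.0, 0.995, 0.1, -0.0]
wrist_force: [0.5, 1.9, 0.6]
finger_gap: 0.0002
grip_force: 0.9
```

```bash
python3 - <<'E'
from h import *
from rig import monitor,read_camera
s=monitor.get_state();print(own(s["eef_pos"]),s["wrist_force"])
T=read_camera("top");S=read_camera("side")
a=T["pixels"][150:260,200:330,::-1];b=S["pixels"][180:290,260:390,::-1]
cv2.imwrite("pics/p1.png",cv2.resize(np.hstack([a,b]),None,fx=3,fy=3,interpolation=cv2.INTER_CUBIC))
E
```

```text
[-0.01032794  0.0769666   0.08123839] [0.48965722 1.87367243 0.64137313]
```

View pics/p1.png

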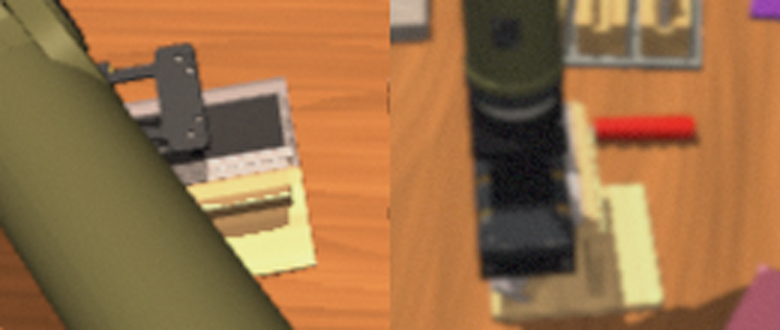

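The finger is against the plate's left side and the ridge edge is clear on the right (about (297,180)). I'll push on while tracking the dark face's right edge.

```bash
cat >> h.py <<'E'
def plane(c,u,v,n=.016):
    N=np.r_[ux*np.sin(np.radians(55)),np.cos(np.radians(55))];p0=np.r_[F,.035]+N*n
    o,d=ray(c,u,v);return own(o+d*((p0-o)@N)/(d@N))
def redge(c):
    out=[]
    for v in range(176,206):
        row=c["pixels"][v,240:350].astype(int).max(1);k=np.flatnonzero(row<85)
        if len(k):
            # last dark pixel of the run around the face
            p=plane(c,240+k[-1]+.5,v)
            if .045<p[2]<.115:out.append(p[1])
    return np.round(out,4)
E
cat > trk.py <<'E'
from h import *
from rig import monitor,read_camera
s=monitor.get_state();print(s["time"],own(s["eef_pos"]),s["wrist_force"]);e=redge(read_camera("top"));print(np.median(e),e)
E
python3 -c "
from h import *
e=redge(dict(np.load('top0.npz')));print(np.median(e),e)"; python3 trk.py
```

```text
-0.058249999999999996 [-0.0585 -0.0582 -0.0578 -0.0575 -0.0595 -0.0592 -0.0589 -0.0586 -0.0583
 -0.058  -0.0577 -0.0574]
8.475 [-0.01034413  0.07696752  0.08123277] [-0.57839024  0.90907884 -0.25813043]
-0.0657 [-0.0657 -0.0653 -0.065  -0.0647 -0.0666 -0.0663 -0.0659 -0.0656 -0.0653
 -0.0649 -0.0668 -0.0665 -0.0662]
```

Call:
step_arm --increments '[-1,0,0.01,0,0,-1,0,0.02,0,0,-1,0,0.03,0,0,-1,0,0.04,0,0,-1,0,0.05,0,0,-1,0,0.06,0,0,-1,0,0.06,0,0]'

```text
time: 9.4
eef_pos: [0.5461, 0.243, 0.0812]
tcp_rot: [0.0, 0.995, 0.1, -0.0]
wrist_force: [-1.8, 1.9, 0.5]
finger_gap: 0.0008
grip_force: 1.0
```

```bash
python3 trk.py
```

```text
9.4 [-0.01037275  0.05826873  0.08117508] [-1.83152226  1.8946159   0.50645191]
-0.08435000000000001 [-0.0843 -0.0839 -0.0835 -0.0854 -0.085  -0.0846 -0.0841 -0.0837 -0.0834
 -0.0852 -0.0848 -0.0844]
```

Call:
step_arm --increments '[-1,0,0.014,0,0,-1,0,0.028,0,0,-1,0,0.042,0,0,-1,0,0.056,0,0,-1,0,0.07,0,0,-1,0,0.084,0,0,-1,0,0.098,0,0,-1,0,0.11,0,0,-1,0,0.11,0,0]'

```text
time: 10.58
eef_pos: [0.5528, 0.2107, 0.0812]
tcp_rot: [0.0, 0.995, 0.1, 0.0]
wrist_force: [-1.5, 2.4, 1.5]
finger_gap: 0.0005
grip_force: 1.2
```

```bash
python3 trk.py; python3 - <<'E'
from h import *
from rig import monitor,read_camera
T=read_camera("top");S=read_camera("side")
a=T["pixels"][150:260,220:350,::-1];b=S["pixels"][180:290,260:390,::-1]
cv2.imwrite("pics/p2.png",cv2.resize(np.hstack([a,b]),None,fx=3,fy=3,interpolation=cv2.INTER_CUBIC))
E
```

```text
10.575 [-0.01028194  0.02527486  0.08124683] [-1.53486669  2.3693515   1.51895406]
-0.11685000000000001 [-0.117  -0.1165 -0.116  -0.1176 -0.1171 -0.1166 -0.1161 -0.1177 -0.1172
 -0.1167 -0.1162 -0.1178]
```

View pics/p2.png

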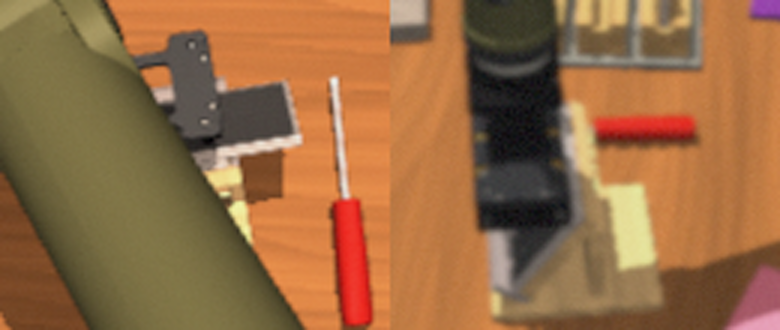

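Overhang is about 49 mm and the plate is steady. Next: retreat, rise, turn 90° and open over the overhanging part.

Call:
step_arm --increments '[-1,0,-0.05,0,0,-1,0,-0.05,-0.2,0,-1,0,-0.05,-0.3,0,-0.06,-0.076,0.1,-0.3,-0.06,-0.06,-0.076,0.25,-0.3,-0.12,-0.06,-0.076,0.418,-0.3,-0.18,-0.06,-0.076,0.418,-0.3,-0.24,-0.06,-0.076,0.418,-0.3,-0.3,-0.06,-0.076,0.418,-0.3,-0.36,-0.06,-0.076,0.418,-0.3,-0.42]'

```text
time: 11.98
eef_pos: [0.5555, 0.0839, 0.1711]
tcp_rot: [0.001, 0.727, 0.687, -0.0]
wrist_force: [0.5, 1.0, 0.0]
finger_gap: 0.0409
grip_force: 0.0
```

```bash
python3 trk.py; python3 - <<'E'
from h import *
from rig import monitor
s=monitor.get_state();print(s["joints"],s["finger_gap"]);units(s,W(-.033,-.10,.16),101.6)
E
```

```text
11.975 [-0.03315261 -0.09946956  0.17112885] [0.47155264 0.98017336 0.04035969]
-0.0668 [-0.192  -0.1934 -0.1947 -0.1939 -0.1931 -0.1922 -0.0505 -0.0524 -0.0522
 -0.0519 -0.0538 -0.0668 -0.0665]
[ 0.46999754  0.24102665 -0.76206904  1.72122217  0.17568252  1.24933528
 -0.38449158] 0.040618166481304153
heading 87.08 units [-0.0017  0.0011  0.0369] yaw -0.0807 n 0.03691016824309356
```

Call:
step_arm --increments '[0.26,0,0,0.04,-0.05,0.26,0,0,0.08,-0.08,0.26,0,0,0.14,-0.08,0.26,0,0,0.2,-0.08,0.26,0,0,0.25,-0.08,0.26,0,0,0.286,-0.08,0.26,0,0,0.286,-0.08]'

```text
time: 12.9
eef_pos: [0.5548, 0.0838, 0.0844]
tcp_rot: [-0.001, 0.638, 0.77, -0.001]
wrist_force: [0.0, -0.9, 0.6]
finger_gap: 0.0553
grip_force: 0.0
```

```bash
python3 - <<'E'
from h import *
from rig import monitor,read_camera
s=monitor.get_state();print(s["finger_gap"]);print(own(s["eef_pos"]));units(s,W(-.033,-.10,.085),101.6)
T=read_camera("top");S=read_camera("side")
a=T["pixels"][150:260,220:350,::-1];b=S["pixels"][180:290,260:390,::-1]
cv2.imwrite("pics/p3.png",cv2.resize(np.hstack([a,b]),None,fx=3,fy=3,interpolation=cv2.INTER_CUBIC))
E
```

```text
0.05531362506354403
[-0.03391549 -0.09936095  0.08443814]
heading 100.78 units [-0.0021  0.0031 -0.0019] yaw -0.0046 n 0.003078621678297168
```

View pics/p3.png

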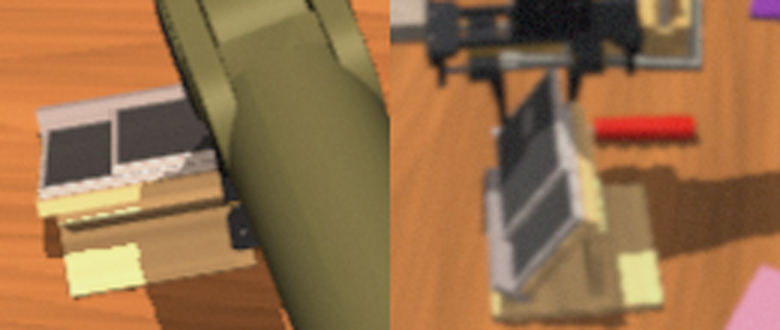

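The view shows one finger in front of the overhanging part and one behind it, with the under plate in place on the stand. I'll roll the plate upright about its lower edge on the lip while closing gently.

Call:
step_arm --increments '[-0.06,0,0,0,0,-0.06,0,0,0,0,-0.17,0,0.019,-0.015,0,-0.27,0,0.039,-0.025,0,-0.36,0,0.059,-0.034,0,-0.46,0,0.08,-0.04,0,-0.55,0,0.102,-0.045,0,-0.64,0,0.124,-0.048,0,-0.7,0,0.146,-0.049,0,-0.7,0,0.146,-0.049,0]' --force 8

```text
time: 14.25
eef_pos: [0.5991, 0.0922, 0.1001]
tcp_rot: [0.0, 0.638, 0.77, 0.0]
wrist_force: [1.0, 0.9, -0.5]
finger_gap: 0.0134
grip_force: 0.1
```

Call:
step_arm --increments '[-1,0,0,0,0,-1,0,0,0,0,-1,0,0,0,0]' --force 20

```text
time: 14.62
eef_pos: [0.5944, 0.0907, 0.0994]
tcp_rot: [-0.002, 0.637, 0.77, -0.004]
wrist_force: [-7.3, -2.4, 5.7]
finger_gap: 0.0087
grip_force: 19.8
```

Call:
step_arm --increments '[-1,0,0,0,0,-1,0,0,0,0,-1,0,0,-0.05,0,-1,0,0,-0.1,0,-1,0,0,-0.15,0,-1,0,0,-0.2,0,-1,0,0,-0.27,0,-1,0,0,-0.35,0,-1,0,0,-0.35,0]' --force 50

```text
time: 15.75
eef_pos: [0.6, 0.0927, 0.208]
tcp_rot: [0.002, 0.637, 0.77, 0.002]
wrist_force: [0.3, 1.0, -4.0]
finger_gap: 0.0075
grip_force: 49.9
```

```bash
python3 - <<'E'
from h import *
from rig import monitor,read_camera
s=monitor.get_state();print(s["finger_gap"],s["wrist_force"],s["wrist_torque"],own(s["eef_pos"]))
T=read_camera("top");S=read_camera("side");w=wristcam(s,read_camera("wrist"))
np.savez("w3.npz",**w);np.savez("s3.npz",**S)
b=S["pixels"][140:270,250:400,::-1]
o=np.vstack([cv2.resize(np.hstack([T["pixels"][150:260,220:350,::-1],b[:110,:130]]),(800,338)),cv2.resize(w["pixels"][100:310,160:480,::-1],(400,262))@np.eye(3) if 0 else np.hstack([cv2.resize(w["pixels"][100:310,160:480,::-1],(400,262)),np.zeros((262,400,3),np.uint8)])])
cv2.imwrite("pics/p4.png",o);print(o.shape)
E
```

```text
0.007506041775707433 [ 0.28335385  1.0281722  -3.97477409] [-0.1921588  -0.11873219  0.00679099] [ 0.01219277 -0.09976856  0.20802181]
(600, 800, 3)
```

View pics/p4.png

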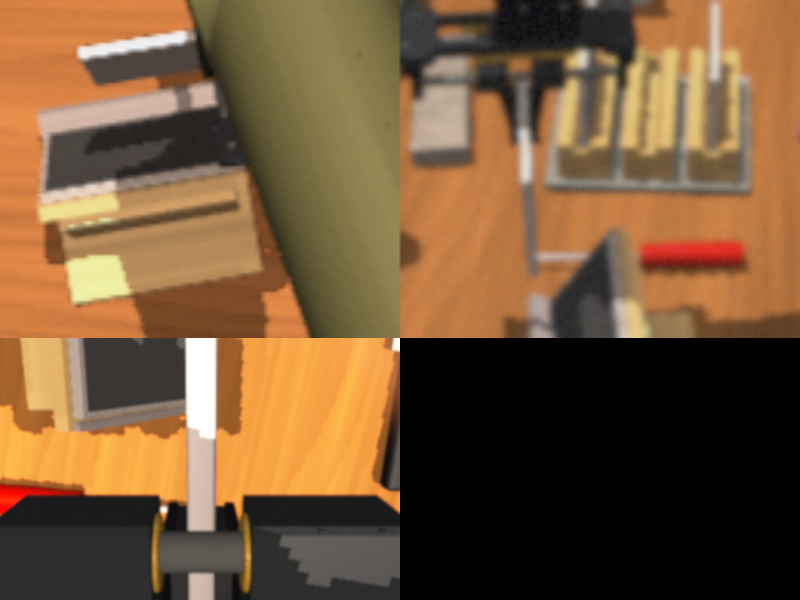

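The plate is upright in the grip at 7.5 mm opening, the under plate is still on the stand, and the racked plates are undisturbed. Now I'll measure the droop from the near end's bottom corner in the side view (about (293,228)), and from the wrist and top views.

```bash
python3 - <<'E'
from h import *
from rig import monitor,read_camera
np.set_printoptions(precision=4,suppress=True)
s=monitor.get_state();S=dict(np.load("s3.npz"));T=read_camera("top")
w,x,y,z=s["tcp_rot"];R=Rn.from_quat([x,y,z,w]).as_matrix();e=s["eef_pos"]
def onpl(c,u,v,n,p0):
    o,d=ray(c,u,v);return o+d*((p0-o)@n)/(d@n)
# near end face bottom in the side view, end plane at tool x=.1155
for L in(.11,.1155):
  for v in(225,228,230):
    p=onpl(S,293,v,R[:,0],e+R[:,0]*L);print("end bottom",L,v,R.T@(p-e))
# top edge end in top view: plate plane tool y=0
g=T["pixels"].astype(int);m=(g[150:185,240:290].min(2)>170)
k=np.argwhere(m);print(k.min(0)+[150,240],k.max(0)+[150,240])
kk=k+[150,240]
for c in range(kk[:,1].min(),kk[:,1].max()+1,4):
    v=kk[kk[:,1]==c][:,0]
    if len(v):p=onpl(T,c,v.mean(),R[:,1],e);print("top edge",c,v.min(),v.max(),R.T@(p-e))
# brightness of side column
for v in range(150,236,4):print(v,S["pixels"][v,284:302].max(1).tolist())
E
```

```text
end bottom 0.11 225 [ 0.11   -0.002   0.0444]
end bottom 0.11 228 [ 0.11   -0.0015  0.0545]
end bottom 0.11 230 [ 0.11   -0.0011  0.0613]
end bottom 0.1155 225 [ 0.1155 -0.0021  0.0395]
end bottom 0.1155 228 [ 0.1155 -0.0015  0.0496]
end bottom 0.1155 230 [ 0.1155 -0.0012  0.0563]
[161 246] [169 281]
top edge 246 167 169 [ 0.1156 -0.     -0.0411]
top edge 250 166 169 [ 0.1078 -0.     -0.0398]
top edge 254 165 168 [ 0.0994  0.     -0.0432]
top edge 258 165 167 [ 0.0916 -0.     -0.0419]
top edge 262 164 167 [ 0.0838 -0.     -0.0406]
top edge 266 164 166 [ 0.0759 -0.     -0.0394]
top edge 270 163 166 [ 0.0681  0.     -0.0381]
top edge 274 162 165 [ 0.0598  0.     -0.0415]
top edge 278 162 164 [ 0.0519  0.     -0.0402]
150 [23, 25, 26, 27, 23, 23, 25, 16, 13, 27, 16, 18, 23, 17, 28, 25, 27, 25]
154 [30, 32, 34, 28, 23, 33, 34, 34, 28, 32, 31, 38, 34, 33, 27, 31, 30, 36]
158 [93, 99, 101, 113, 112, 113, 113, 109, 101, 90, 84, 86, 87, 90, 88, 89, 86, 85]
162 [85, 122, 155, 160, 159, 154, 150, 137, 110, 70, 42, 42, 39, 40, 37, 36, 43, 44]
166 [45, 69, 84, 90, 93, 103, 109, 109, 89, 60, 41, 
[... 914 characters left out ...]
 172, 181, 181, 182, 187, 191, 190]
210 [182, 181, 183, 184, 184, 168, 141, 120, 115, 127, 153, 170, 181, 184, 188, 188, 188, 185]
214 [183, 184, 187, 187, 187, 178, 156, 122, 114, 125, 151, 174, 184, 188, 189, 188, 182, 176]
218 [185, 189, 187, 188, 185, 175, 152, 129, 116, 126, 152, 176, 185, 189, 188, 182, 180, 180]
222 [187, 190, 187, 184, 184, 176, 159, 132, 118, 131, 160, 184, 199, 200, 197, 194, 193, 194]
226 [189, 189, 186, 183, 183, 182, 175, 154, 128, 122, 137, 156, 168, 170, 165, 164, 162, 166]
230 [187, 186, 183, 185, 184, 182, 180, 171, 168, 166, 175, 183, 185, 184, 179, 177, 181, 183]
234 [187, 187, 188, 187, 185, 182, 185, 184, 187, 189, 189, 191, 189, 183, 180, 174, 160, 134]
```

```bash
python3 - <<'E'
from h import *
from rig import monitor
s=monitor.get_state();units(s,[.5216,-.2384,.208],93.3)
E
```

```text
heading 100.79 units [-1.0338 -0.4555 -0.0124] yaw 0.0416 n 1.0337717540965619
```

Call:
step_arm --increments '[-1,-0.05,-0.02,-0.01,0.005,-1,-0.14,-0.06,-0.01,0.01,-1,-0.25,-0.11,-0.01,0.015,-1,-0.37,-0.16,-0.01,0.02,-1,-0.5,-0.22,-0.01,0.025,-1,-0.63,-0.28,-0.01,0.03,-1,-0.75,-0.33,-0.01,0.035,-1,-0.85,-0.38,-0.01,0.04,-1,-0.93,-0.42,-0.01,0.042,-1,-0.97,-0.44,-0.01,0.042]'

```text
time: 17.2
eef_pos: [0.5217, -0.2213, 0.2077]
tcp_rot: [-0.0, 0.688, 0.725, -0.001]
wrist_force: [0.5, 0.4, -4.2]
finger_gap: 0.0076
grip_force: 49.9
```

```bash
cat > look.py <<'E'
from h import *
from rig import monitor,read_camera
np.set_printoptions(precision=4,suppress=True)
s=monitor.get_state();units(s,[.5216,-.2384,.208],93.3);print(s["time"],s["finger_gap"],s["wrist_force"],s["eef_pos"])
w=wristcam(s,read_camera("wrist"));np.savez("w4.npz",**w);np.savez("t4.npz",**read_camera("top"));np.savez("s4.npz",**read_camera("side"))
E
python3 look.py
```

```text
heading 93.00 units [-0.0568 -0.0034 -0.0008] yaw -0.0017 n 0.05680472668213507
17.2 0.0075935935984166696 [ 0.539   0.411  -4.1829] [ 0.5217 -0.2213  0.2077]
```

Call:
step_arm --increments '[-1,-0.03,0,0,0,-1,-0.057,-0.003,0,0,-1,-0.057,-0.003,0,0,-1,-0.057,-0.003,0,0]'

```text
time: 17.85
eef_pos: [0.5234, -0.2352, 0.2081]
tcp_rot: [-0.0, 0.687, 0.727, 0.0]
wrist_force: [0.2, -0.5, -3.9]
finger_gap: 0.0074
grip_force: 49.9
```

```bash
python3 look.py; python3 - <<'E'
from h import *
from rig import monitor
s=monitor.get_state();w=dict(np.load("w4.npz"));a,b,c,d=s["tcp_rot"];R=Rn.from_quat([b,c,d,a]).as_matrix();e=s["eef_pos"]
g=w["pixels"].astype(int)
yel=(g[...,0]>60)&(g[...,1]>.68*g[...,0])&(g[...,2]<.7*g[...,1])
for v in range(20,230,20):
    m=yel[v].astype(int);t=np.flatnonzero(np.diff(m))
    seg=[(t0,t1) for t0,t1 in zip(t[:-1],t[1:]) if m[t0+1] and t1-t0>4]
    print(v,[(t0+1,t1,*(float((R.T@(onz(w,q,v,.042)-e))[1].round(4)) for q in(t0+.5,t1+.5))) for t0,t1 in seg],"x %.3f"%(R.T@(onz(w,320,v,.042)-e))[0])
    r=g[v,300:341];k=300+np.flatnonzero((abs(r[:,0]-r[:,2])<40));print("   grey",k.min() if len(k) else 0,k.max() if len(k) else 0)
E
```

```text
heading 93.25 units [-0.0104 -0.0066  0.0002] yaw -0.0003 n 0.010435995022647061
17.85 0.007372481723044744 [ 0.2098 -0.5223 -3.9155] [ 0.5234 -0.2352  0.2081]
20 [(np.int64(276), np.int64(306), -0.0383, -0.0119), (np.int64(335), np.int64(371), 0.0119, 0.0435)] x 0.145
   grey 309 331
40 [(np.int64(224), np.int64(274), -0.0836, -0.0396), (np.int64(290), np.int64(306), -0.0267, -0.0121), (np.int64(334), np.int64(350), 0.0112, 0.0259), (np.int64(366), np.int64(430), 0.0388, 0.0949)] x 0.129
   grey 309 331
60 [(np.int64(249), np.int64(276), -0.0629, -0.0384), (np.int64(289), np.int64(307), -0.0279, -0.0113), (np.int64(334), np.int64(349), 0.0114, 0.0253), (np.int64(366), np.int64(394), 0.0393, 0.0646)] x 0.113
   grey 309 331
80 [(np.int64(251), np.int64(277), -0.0619, -0.038), (np.int64(290), np.int64(307), -0.0274, -0.0115), (np.int64(334), np.int64(350), 0.0115, 0.0265), (np.int64(363), np.int64(386), 0.0372, 0.0584)] x 0.096
   grey 309 331
100 [(np.int64(252), np.int64(277), -0.0618, -0.0385), (np.int64(290), np.int64(307), -0.0278, -0.0117), (np.int64(333), np.int64(349), 0.0107,
[... 729 characters left out ...]
 x 0.026
   grey 310 331
180 [(np.int64(256), np.int64(279), -0.0615, -0.0388), (np.int64(292), np.int64(308), -0.0275, -0.0114), (np.int64(333), np.int64(347), 0.0113, 0.0255), (np.int64(360), np.int64(382), 0.0368, 0.0586)] x 0.007
   grey 309 331
200 [(np.int64(256), np.int64(280), -0.0624, -0.0384), (np.int64(292), np.int64(309), -0.0279, -0.0106), (np.int64(332), np.int64(347), 0.0105, 0.0258), (np.int64(359), np.int64(381), 0.0364, 0.0584)] x -0.013
   grey 311 331
220 [(np.int64(251), np.int64(280), -0.0682, -0.039), (np.int64(292), np.int64(309), -0.0283, -0.0108), (np.int64(332), np.int64(347), 0.0106, 0.0262), (np.int64(358), np.int64(387), 0.0359, 0.0651)] x -0.033
   grey 311 331
```

The block is parallel to the plate and about 1 mm off in tool y. I'll correct that and lower to just above the mouth.

Call:
step_arm --increments '[-1,-0.01,-0.003,0.02,0,-1,-0.01,-0.003,0.06,0,-1,-0.01,-0.003,0.11,0,-1,-0.01,-0.003,0.16,0,-1,-0.01,-0.003,0.21,0,-1,-0.01,-0.003,0.26,0,-1,-0.01,-0.003,0.3,0,-1,-0.01,-0.003,0.33,0,-1,-0.01,-0.003,0.33,0,-1,-0.01,-0.003,0.33,0]'

```text
time: 19.25
eef_pos: [0.523, -0.2388, 0.1097]
tcp_rot: [0.0, 0.687, 0.727, 0.0]
wrist_force: [0.8, 0.4, -3.5]
finger_gap: 0.0076
grip_force: 49.9
```

```bash
python3 look.py; python3 - <<'E'
from h import *
from rig import monitor
s=monitor.get_state();w=dict(np.load("w4.npz"));a,b,c,d=s["tcp_rot"];R=Rn.from_quat([b,c,d,a]).as_matrix();e=s["eef_pos"]
g=w["pixels"].astype(int)
yel=(g[...,0]>60)&(g[...,1]>.68*g[...,0])&(g[...,2]<.7*g[...,1])
for v in list(range(5,60,8))+[80,120,160]:
    m=yel[v].astype(int);t=np.flatnonzero(np.diff(m))
    print(v,[(int(t0+1),int(t1),*(float((R.T@(onz(w,q,v,.042)-e))[1].round(4)) for q in(t0+.5,t1+.5))) for t0,t1 in zip(t[:-1],t[1:]) if m[t0+1] and t1-t0>4],"x %.3f"%(R.T@(onz(w,320,v,.042)-e))[0])
E
```

```text
heading 93.23 units [ 0.0013 -0.0044 -0.3278] yaw -0.0004 n 0.3277605984287169
19.25 0.007621103486155618 [ 0.8063  0.4427 -3.5176] [ 0.523  -0.2388  0.1097]
5 [(189, 259, -0.0779, -0.036), (274, 306, -0.0278, -0.0083), (335, 366, 0.0083, 0.0272), (381, 458, 0.0355, 0.0816)] x 0.129
13 [(200, 259, -0.0718, -0.0362), (274, 300, -0.0279, -0.0119), (335, 366, 0.0083, 0.0273), (380, 448, 0.0351, 0.0761)] x 0.125
21 [(207, 260, -0.068, -0.0358), (275, 299, -0.0274, -0.0125), (335, 366, 0.0084, 0.0275), (380, 436, 0.0352, 0.0693)] x 0.121
29 [(217, 260, -0.0623, -0.036), (275, 300, -0.0276, -0.012), (335, 366, 0.0084, 0.0276), (379, 428, 0.0348, 0.0648)] x 0.116
37 [(218, 260, -0.0621, -0.0362), (275, 299, -0.0277, -0.0126), (335, 366, 0.0085, 0.0277), (379, 420, 0.035, 0.0603)] x 0.112
45 [(220, 260, -0.0612, -0.0363), (276, 300, -0.0273, -0.0121), (335, 365, 0.0085, 0.0273), (379, 420, 0.0352, 0.0606)] x 0.107
53 [(220, 261, -0.0615, -0.0359), (276, 302, -0.0274, -0.011), (335, 365, 0.0085, 0.0274), (379, 419, 0.0353, 0.0603)] x 0.103
80 [(222, 262, -0.0613, -0.0359), (276, 306, -0.0279, -0.0087), (334, 364, 0.0081, 0.0273), (378, 417, 0.0353, 0.0601)] x 0.087
120 [(225, 263, -0.0611, -0.0363), (277, 307, -0.028, -0.0083), (334, 363, 0.0083, 0.0274), (377, 414, 0.0356, 0.0598)] x 0.063
160 [(227, 265, -0.0614, -0.036), (279, 307, -0.0275, -0.0085), (334, 362, 0.0085, 0.0275), (375, 411, 0.0353, 0.0595)] x 0.038
```

Centred within 0.3 mm, so I'll lower slowly.

Call:
step_arm --increments '[-1,0,0,0.01,0,-1,0,0,0.02,0,-1,0,0,0.03,0,-1,0,0,0.04,0,-1,0,0,0.05,0,-1,0,0,0.06,0,-1,0,0,0.067,0,-1,0,0,0.073,0,-1,0,0,0.073,0]'

```text
time: 20.52
eef_pos: [0.5225, -0.2386, 0.0871]
tcp_rot: [-0.0, 0.687, 0.727, -0.0]
wrist_force: [-0.1, 0.8, -3.2]
finger_gap: 0.0077
grip_force: 49.9
```

Call:
step_arm --increments '[-1,0,0,0.005,0,-1,0,0,0.005,0]'

```text
time: 20.78
eef_pos: [0.5225, -0.2386, 0.0857]
tcp_rot: [-0.0, 0.687, 0.727, -0.0]
wrist_force: [0.5, -0.2, -3.4]
finger_gap: 0.0075
grip_force: 49.9
```

Call:
step_arm --increments '[-1,0,0,0.005,0,-1,0,0,0.005,0]'

```text
time: 21.02
eef_pos: [0.5225, -0.2386, 0.0841]
tcp_rot: [-0.0, 0.687, 0.727, -0.0]
wrist_force: [-0.2, -0.1, -3.3]
finger_gap: 0.0077
grip_force: 49.9
```

Call:
step_arm --increments '[-1,0,0,0.004,0,-1,0,0,0.004,0]'

```text
time: 21.28
eef_pos: [0.5225, -0.2386, 0.0829]
tcp_rot: [-0.0, 0.687, 0.727, -0.0]
wrist_force: [0.5, 0.8, -4.7]
finger_gap: 0.0081
grip_force: 49.9
```

Call:
step_arm --increments '[-1,0,0,0.004,0,-1,0,0,0.004,0]'

```text
time: 21.52
eef_pos: [0.5225, -0.2386, 0.0817]
tcp_rot: [-0.0, 0.687, 0.727, -0.0]
wrist_force: [-0.5, -0.4, -3.4]
finger_gap: 0.008
grip_force: 49.9
```

Call:
step_arm --increments '[-1,0,0,0.004,0,-1,0,0,0.004,0]'

```text
time: 21.78
eef_pos: [0.5227, -0.2387, 0.0813]
tcp_rot: [0.0, 0.687, 0.727, -0.0]
wrist_force: [-1.4, 1.4, 2.0]
finger_gap: 0.008
grip_force: 49.9
```

Call:
step_arm --increments '[-1,0,0,0.004,0,-1,0,0,0.004,0]'

```text
time: 22.02
eef_pos: [0.5228, -0.2386, 0.0812]
tcp_rot: [0.0, 0.687, 0.727, -0.0]
wrist_force: [-3.6, 2.5, 9.4]
finger_gap: 0.0077
grip_force: 49.9
```

```bash
cat > plate.py <<'E'
from h import *
from rig import monitor,read_camera
np.set_printoptions(precision=4,suppress=True)
s=monitor.get_state();print(s["wrist_force"],s["wrist_torque"],s["eef_pos"])
T=read_camera("top");g=T["pixels"].astype(int)
# A plate top edge and B/C for comparison: bright grey streaks by rows
m=(g[...,:].min(2)>150);m[:165]=0;m[262:]=0;m[:,:375]=0;m[:,475:]=0
n,l,st,ce=cv2.connectedComponentsWithStats(m.astype(np.uint8))
for i in range(1,n):
    if st[i,4]>15:
        x0=st[i,0];x1=x0+st[i,2]-1;print(st[i].tolist(),[(int(c),float(np.argwhere(l[:,c]==i).mean().round(2))) for c in range(x0,x1+1,6)],onz(T,x0-.5,ce[i][1],.124),onz(T,x1+.5,ce[i][1],.124))
S=read_camera("side");cv2.imwrite("s5.png",S["pixels"][...,::-1]);np.savez("s5.npz",**S)
E
python3 plate.py
```

```text
[-3.6236  2.546   9.4081] [ 0.2174  1.1086 -0.0742] [ 0.5228 -0.2386  0.0812]
[380, 171, 62, 89, 296] [(380, 174.0), (386, 220.83), (392, 218.8), (398, 187.25), (404, 173.5), (410, 173.0), (416, 173.0), (422, 172.5), (428, 172.5), (434, 172.0), (440, 172.5)] [ 0.5357 -0.0731  0.124 ] [ 0.5395 -0.2086  0.124 ]
[401, 178, 32, 5, 131] [(401, 179.0), (407, 180.5), (413, 180.0), (419, 179.5), (425, 179.5), (431, 179.5)] [ 0.5823 -0.1188  0.124 ] [ 0.5842 -0.1892  0.124 ]
[403, 208, 33, 5, 136] [(403, 209.5), (409, 209.5), (415, 209.5), (421, 209.5), (427, 209.5), (433, 209.5)] [ 0.5166 -0.1235  0.124 ] [ 0.5186 -0.1954  0.124 ]
[404, 239, 14, 4, 53] [(404, 240.0), (410, 240.5), (416, 240.0)] [ 0.4495 -0.1259  0.124 ] [ 0.4503 -0.1561  0.124 ]
[458, 253, 9, 5, 27] [(458, 257.0), (464, 255.0)] [ 0.4202 -0.2423  0.124 ] [ 0.4208 -0.2616  0.124 ]
```

The plate is home: floor contact, and its top edge is at row 209.5, midway between the racked ones at 180 and 240. I'll ease off the press and let go.

Call:
step_arm --increments '[-1,0,0,-0.006,0,-1,0,0,-0.006,0,-0.7,0,0,-0.006,0,-0.5,0,0,-0.006,0,-0.3,0,0,-0.006,0,-0.3,0,0,-0.006,0,-0.3,0,0,-0.006,0]' --force 10

```text
time: 23.0
eef_pos: [0.5226, -0.2386, 0.0813]
tcp_rot: [0.0, 0.687, 0.727, -0.0]
wrist_force: [0.2, -0.1, 0.3]
finger_gap: 0.0302
grip_force: 0.0
```

```bash
python3 plate.py
```

```text
[ 0.1858 -0.0896  0.2505] [ 0.014  -0.0835 -0.0366] [ 0.5226 -0.2386  0.0813]
[380, 171, 62, 89, 299] [(380, 174.0), (386, 220.83), (392, 218.8), (398, 187.25), (404, 173.5), (410, 173.0), (416, 172.5), (422, 172.5), (428, 172.5), (434, 172.0), (440, 172.5)] [ 0.536  -0.0731  0.124 ] [ 0.5397 -0.2086  0.124 ]
[401, 178, 32, 5, 131] [(401, 179.0), (407, 180.5), (413, 180.0), (419, 179.5), (425, 179.5), (431, 179.5)] [ 0.5823 -0.1188  0.124 ] [ 0.5842 -0.1892  0.124 ]
[402, 208, 37, 5, 151] [(402, 210.0), (408, 210.0), (414, 209.5), (420, 209.5), (426, 209.5), (432, 209.5), (438, 208.5)] [ 0.5163 -0.1213  0.124 ] [ 0.5186 -0.2019  0.124 ]
[405, 229, 9, 2, 16] [(405, 230.0), (411, 229.5)] [ 0.473 -0.128  0.124] [ 0.4736 -0.1475  0.124 ]
[404, 239, 14, 4, 54] [(404, 240.0), (410, 240.5), (416, 240.5)] [ 0.4494 -0.1259  0.124 ] [ 0.4503 -0.1561  0.124 ]
[458, 253, 9, 5, 27] [(458, 257.0), (464, 255.0)] [ 0.4202 -0.2423  0.124 ] [ 0.4208 -0.2616  0.124 ]
```

Released and standing. I'll rise straight up and clear.

Call:
step_arm --increments '[-0.3,0,0,-0.03,0,-0.3,0,0,-0.1,0,-0.3,0,0,-0.2,0,-0.3,0,0,-0.35,0,-0.3,0,0,-0.5,0,-0.3,0,0,-0.65,0,-0.3,0,0,-0.65,0]'

```text
time: 23.98
eef_pos: [0.5248, -0.239, 0.2813]
tcp_rot: [0.004, 0.687, 0.727, 0.001]
wrist_force: [0.0, -0.1, 0.1]
finger_gap: 0.0303
grip_force: 0.0
```

Call:
step_arm --increments '[-0.3,-0.15,0,0,0,-0.3,-0.3,0,0,0,-0.3,-0.45,0,0,0,-0.3,-0.6,0,0,0,-0.3,-0.6,0,0,0]'

```text
time: 24.6
eef_pos: [0.5303, -0.423, 0.2737]
tcp_rot: [-0.001, 0.689, 0.724, -0.001]
wrist_force: [-0.6, -0.4, 0.1]
finger_gap: 0.0307
grip_force: 0.0
```

```bash
python3 plate.py; python3 - <<'E'
from h import *
from rig import read_camera
T=read_camera("top");t0=dict(np.load("top0.npz"));S=read_camera("side");s0=dict(np.load("side0.npz"))
for n,a,b in(("top",T,t0),("side",S,s0)):
    d=(cv2.absdiff(a["pixels"],b["pixels"]).max(2)>70).astype(np.uint8)
    k,l,st,ce=cv2.connectedComponentsWithStats(d)
    print(n,[x.tolist() for x in st[1:] if x[4]>25])
E
```

```text
[-0.5672 -0.4339  0.1339] [ 0.0092 -0.1581 -0.0569] [ 0.5303 -0.423   0.2737]
[432, 171, 29, 3, 33] [(432, 172.5), (438, 172.0), (444, 172.0), (450, 172.0), (456, 172.0)] [ 0.6017 -0.187   0.124 ] [ 0.6034 -0.2509  0.124 ]
[396, 172, 32, 2, 34] [(396, 173.0), (402, 173.0), (408, 173.0), (414, 173.0), (420, 173.0), (426, 173.0)] [ 0.5974 -0.1078  0.124 ] [ 0.5993 -0.1782  0.124 ]
[381, 174, 8, 63, 98] [(381, 183.0), (387, 174.0)] [ 0.5309 -0.0753  0.124 ] [ 0.5313 -0.0928  0.124 ]
[402, 177, 63, 5, 227] [(402, 180.0), (408, 180.0), (414, 179.5), (420, 179.5), (426, 179.5), (432, 179.0), (438, 179.0), (444, 179.0), (450, 178.5), (456, 178.5), (462, 178.5)] [ 0.5839 -0.121   0.124 ] [ 0.5877 -0.2595  0.124 ]
[402, 207, 65, 5, 231] [(402, 210.0), (408, 209.5), (414, 209.5), (420, 209.5), (426, 209.5), (432, 209.0), (438, 209.0), (444, 208.5), (450, 208.5), (456, 208.5), (462, 208.0)] [ 0.5178 -0.1213  0.124 ] [ 0.5217 -0.263   0.124 ]
[460, 225, 5, 4, 16] [(460, 227.5)] [ 0.4823 -0.2473  0.124 ] [ 0.4826 -0.2581  0.124 ]
[404, 237, 65, 5, 226] [(404, 240.0), (410, 240.0), (416, 240.0), (
[... 533 characters left out ...]
207, 73, 15, 791], [402, 208, 118, 192, 7235], [575, 213, 58, 33, 1449], [599, 251, 41, 120, 2232], [520, 346, 75, 54, 1774], [591, 352, 16, 18, 190], [634, 355, 6, 12, 40], [592, 372, 38, 28, 729], [574, 393, 7, 7, 39]]
side [[322, 0, 19, 19, 281], [413, 10, 19, 11, 123], [324, 23, 16, 24, 138], [425, 23, 13, 20, 83], [339, 25, 12, 46, 300], [498, 29, 17, 53, 571], [420, 46, 23, 29, 226], [350, 50, 11, 10, 44], [501, 110, 7, 32, 173], [414, 118, 17, 7, 65], [424, 127, 63, 51, 1071], [329, 140, 5, 25, 74], [343, 149, 7, 6, 39], [355, 149, 66, 25, 625], [330, 161, 7, 27, 117], [412, 172, 11, 7, 31], [424, 172, 64, 34, 862], [541, 191, 9, 7, 27], [538, 206, 24, 33, 364], [315, 220, 5, 32, 50]]
```

```bash
python3 -c "
from rig import job
print(job.hand_in())"
```

```text
the job is handed in; nothing more can be done
None
```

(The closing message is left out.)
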